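Find the hoop stand with the worn pivot

TASK

One of the three embroidery-hoop stands in the rack has a worn, loose pivot, and it can only be felt. Find it by pushing a stand's post gently away from you by its head and then pulling it back towards you, as far as it gives each way, without tipping the stand off its foot; the loose post must be felt like this, away and then back, while its stand is still in the rack. Then lift the loose stand out and set it down gently, upright, flat on the floor of the red mending tray, leaving the two firm stands in their pockets and everything else undisturbed.

Things in the scene. Friction and masses are not known exactly. Their poses are not given: they have to be found in the camera images.
- rack: fixed low plywood rack, 172 mm (its x) by 310 mm (its y); origin: centre of its underside. Three pockets side by side, centred at y = -100, 0 and +100 mm, x = 0; pocket floor 8 mm above the table, pocket walls reach 16 mm, 1 mm of slack around a stand's foot. Its x axis points roughly away from the robot (within 0.15 rad); it lies to the left or the right
- tray: fixed red open mending tray, outside 202 mm (its x) by 132 mm (its y), walls 6 mm thick and 32 mm high, floor 6 mm thick; origin: centre of its underside, x axis roughly away from the robot. It is on the other side from the rack
- mug: black mug, 82 mm wide, 85 mm high, bystander; origin: centre of the underside
- bottle: small amber glass bottle, 62 mm wide, 140 mm tall, bystander; origin: centre of the underside
- bead_jar: glass jar with blue lid, 66 mm wide, 75 mm tall, bystander; origin: centre of the underside
- spool_near: thread spool, orange, 40 mm wide, 42 mm tall, stands between the robot and the work, bystander; origin: centre of the underside
- spool_far: thread spool, blue, 40 mm wide, 42 mm tall, bystander; origin: centre of the underside
- hoop: wooden embroidery hoop lying flat, 120 mm across, 12 mm high, bystander; origin: centre of the underside
- stand_1: hoop stand 1, in one of the rack's pockets, axes parallel to the rack's, 0.8 kg give or take 10 % (all look alike; the number says nothing of which is loose): green iron foot 140 mm (x) by 60 mm (y) by 12 mm, steel cheeks to 44 mm above the underside, between them a brass pivot along y, 32 mm up, carrying a wooden post. Origin: centre of the foot's underside
- head_1 (a point): centre of the wooden clamp head on stand 1's post, a block 28 x 28 mm, 30 mm high, 95 mm above the foot's underside, 63 mm above the pivot; the stand may be picked up by it. Only weight holds the stand: over some 5 N along x at the head may tip it off its foot or, where finger friction keeps it down, jam it hard into the rack; 2 to 3 N is enough to feel a stop
- post_1 (a joint): lean of stand 1's post about its pivot, rad: 0 upright, positive away from the robot (the stand's +x), negative towards it. A firm one gives no more than 0.012 either way; the one loose post swings 0.26 either way between hard stops, under about 0.5 N at the head, and stays where it is left. Each starts within 0.01 of upright
- stand_2: hoop stand 2, in one of the rack's pockets, axes parallel to the rack's, 0.8 kg give or take 10 % (all look alike; the number says nothing of which is loose): green iron foot 140 mm (x) by 60 mm (y) by 12 mm, steel cheeks to 44 mm above the underside, between them a brass pivot along y, 32 mm up, carrying a wooden post. Origin: centre of the foot's underside
- head_2 (a point): centre of the wooden clamp head on stand 2's post, a block 28 x 28 mm, 30 mm high, 95 mm above the foot's underside, 63 mm above the pivot; the stand may be picked up by it. Only weight holds the stand: over some 5 N along x at the head may tip it off its foot or, where finger friction keeps it down, jam it hard into the rack; 2 to 3 N is enough to feel a stop
- post_2 (a joint): lean of stand 2's post about its pivot, rad: 0 upright, positive away from the robot (the stand's +x), negative towards it. A firm one gives no more than 0.012 either way; the one loose post swings 0.26 either way between hard stops, under about 0.5 N at the head, and stays where it is left. Each starts within 0.01 of upright
- stand_3: hoop stand 3, in one of the rack's pockets, axes parallel to the rack's, 0.8 kg give or take 10 % (all look alike; the number says nothing of which is loose): green iron foot 140 mm (x) by 60 mm (y) by 12 mm, steel cheeks to 44 mm above the underside, between them a brass pivot along y, 32 mm up, carrying a wooden post. Origin: centre of the foot's underside
- head_3 (a point): centre of the wooden clamp head on stand 3's post, a block 28 x 28 mm, 30 mm high, 95 mm above the foot's underside, 63 mm above the pivot; the stand may be picked up by it. Only weight holds the stand: over some 5 N along x at the head may tip it off its foot or, where finger friction keeps it down, jam it hard into the rack; 2 to 3 N is enough to feel a stop
- post_3 (a joint): lean of stand 3's post about its pivot, rad: 0 upright, positive away from the robot (the stand's +x), negative towards it. A firm one gives no more than 0.012 either way; the one loose post swings 0.26 either way between hard stops, under about 0.5 N at the head, and stays where it is left. Each starts within 0.01 of upright
Things that resemble listed ones, but are neither listed nor needed, are in the scene too. What is shaped like the stand_2 but blue or pink is not meant.

How it is judged:
By the outcome, as a careful person would: the job done as asked, in the order asked, and still so for the second after the job is handed in, with the robot touching nothing.
It also fails if it takes over 64 s, if anything falls off the work surface, if the arm or the gripper's body presses on something with over 40 N, if the wrist force passes 120 N, or if a joint passes its speed limit or range.

ROBOT

A 6-joint arm with a two-finger parallel gripper is mounted at the origin on the work surface. World frame = base frame: x ahead of the robot, y to its left, z up, the work surface at z = 0. Lengths are in m, angles in rad, forces in N, time in s.
With the tool pointing down it reaches from about 0.25 to 0.775 m from the base axis. Payload 4 kg.
Tool frame: the origin (TCP) lies on the centre line of the jaws, within the pads' length; the fingertips stand 17 mm ahead of it and the grasp point (between the pads) lies 2 mm behind it; z points along the fingers, y is the line along which they close (so a half turn about z gives the same grasp; the last joint's range is limited). The gripper opens to 94 mm and grips with 3 to 60 N. Pads are 16 mm wide; open, the fingers measure 119 mm over their backs; the gripper's body (75 mm by 177 mm) begins 78 mm behind the grasp point.
Start: joints at [1.225, 0.087, 1.371, -0, 1.684, -0.103], TCP at [0.132, 0.534, 0.199] pointing down, gripper open.
Joint ranges: [-3.1, 3.1], [-0.76, 2.03], [0.27, 2.55], [-1.08, 4.22], [0.17, 2.65], [-2.57, 2.57]. Speed limits (rad/s): [2.79, 2.79, 3.14, 3.14, 3.14, 3.14].

INTERFACE

Orientations are given as [roll, pitch, yaw] about the fixed x, y, z axes, in that order (R = Rz(yaw) Ry(pitch) Rx(roll)).
In Python, from bench import robot gives the robot as it stands.
- The arm moves only by the tool servo_tool, never from a script. Its argument "plan" is a list of rows, each a list of 7 numbers: the shift along the tool's x, y, z normalised to -1 to 1, where 1 is 0.1 m, then the turn, a rotation vector about the tool's x, y, z normalised to -1 to 1, where 1 is pi/2 rad, then the finger opening in mm, from 0 to 94. In form: [[x, y, z, ax, ay, az, gripper], ...]. A call has 1 to 12 rows; each row is the pose to reach, as a shift and turn from the pose commanded when the call began, along the tool's axes at that moment; what a row does not reach only later rows make up. A row lasts 1/12 s, in which the tool goes at most 41.7 mm and 7.16 degrees, less where a joint would pass 70% of its speed; a pose out of reach is approached as far as the arm can. A call with a number of a shift or a turn outside -1 to 1 is refused whole. A call with a gripper value outside its range is refused whole. The fingers move at their own pace and stop on an object; the grip force is fixed at half the most. Time passes only in rows, so rows that repeat a pose let the fingers close. It gives the time, the measured TCP pose, the force, the opening and the grip force at its end, in the units of the state.
- robot.get_obs(): the state, without advancing time (a new reading comes with each control period).
- robot.snapshot(name): name is "scene" or "top" or "wrist"; returns the picture (400x640x3 uint8, red, green, blue); there is no depth.
- robot.camera_params(name): a dict with "camera_matrix" (3x3 intrinsics, pixels), "distortion" ([k1, k2, p1, p2, k3] as OpenCV has them; the pictures are not rectified), "rvec" (rotation vector, rad) and "tvec" (3), from world to camera coordinates, as OpenCV has them; the wrist camera has in their place "tool_from_camera" (4x4, takes a point from camera to tool coordinates, whose origin is the TCP and whose axes are the flange's). Camera axes: x right, y down, z forward; pixel columns grow to the right and rows downward; lengths in m; the calibration is good to about 2 mm. A picture is of the moment at which its call begins: read the wrist's pose just before it. camera_params takes no time and is no camera call.
- robot.close_job(): hands the job in; it is judged then, once.
Trained networks look in the newest picture that a camera, given by its name, has taken for a name from the list of things; names that differ only in an ending like _2 or _b are one class to them, and where a whole thing is asked for, a point or a joint stands for the part that bears it (a point fixed in the world has none). Each returns a list of dicts, best first, with "conf" (0 to 1); they miss things now and then, are a little off and sometimes report something else, mostly with a low value. They report only what shows in the picture. A call takes as long as a camera call. They do not tell look-alikes from the thing itself.
- robot.find_in(thing, camera): "extent" ([centre column, centre row, width, height] in pixels, round what is visible of it).
The state is a dict: "time": time; "joint_positions": joint angles; "qvel": joint speeds; "joint_torque": joint torques, N m; "tool_pos": TCP position; "ee_rot": TCP orientation; "wrist_force": force on the tool from outside, world axes, zero at the start; "wrist_torque": the same for the moment, N m; "width": finger opening in m; "finger_force": force on a finger pad.
Only numpy, scipy, OpenCV 4.12 (cv2) and the standard library are available. Lean on these libraries where they do the work, as an engineer would, in place of code of your own. Each camera call takes 0.05 s, during which the arm holds its last target. There are 200 camera calls.

## Working session

There is one attempt and no reset: what is moved stays moved. The work goes in short steps, Python scripts to look and compute and a tool call to move; the robot and the scene stay as the last step left them, time stands still between calls to the robot, and variables do not carry over. Pictures are saved under pics/ and viewed, at most 10 in all, crops included, and the job is handed in when it is done.

Besides the shell and the picture viewer there is one more tool, called after "Emit:" in YAML: its name, and indented under it one key for each argument. servo_tool: Moves the arm, as the interface text tells. Scaled input: -1 to 1 covers 0.1 m each way for a shift and pi/2 rad each way for a turn. Its arguments: {"type":"object","properties":{"plan":{"type":"array","items":{"type":"array","items":{"type":"number"}}}},"required":["plan"]}

```bash
mkdir -p pics; ls
python3 - <<'E'
from bench import robot
import cv2
o=robot.get_obs(); print(o)
for n in ("scene","top"):
    im=robot.snapshot(n); cv2.imwrite(f"pics/{n}0.png",im[:,:,::-1])
    p=robot.camera_params(n); print(n,{k:[float(f) for f in __import__('numpy').ravel(v)] for k,v in p.items()})
    for t in ("rack","tray","stand_1","head_1"):
        print(t,[( [round(float(e)) for e in d["extent"]],round(float(d["conf"]),2)) for d in robot.find_in(t,n)])
E
```

```text
pics
{'time': 0.0, 'joint_positions': array([ 1.22489972e+00,  8.79519902e-02,  1.37226153e+00, -3.14799817e-06,
        1.68357983e+00, -1.03137564e-01]), 'qvel': array([ 4.16366491e-05,  1.53259359e-04,  7.40565501e-04, -1.06764975e-03,
       -5.44324353e-05, -5.24583293e-04]), 'joint_torque': array([-5.49166198e-04, -3.40174735e+01, -3.02430189e+01,  7.18046282e-02,
        3.27989913e-02, -1.62470956e-04]), 'tool_pos': array([0.13204365, 0.53333431, 0.19790214]), 'ee_rot': array([-3.13940333e+00, -2.23460334e-04,  2.89883302e+00]), 'wrist_force': array([-0.11120133, -0.28396425, -0.32808733]), 'wrist_torque': array([ 0.03425665,  0.00452321, -0.01472781]), 'finger_force': 0.0, 'width': 0.09421749017669234}
scene {'camera_matrix': [416.81563823687225, 0.0, 316.176811349441, 0.0, 416.81563823687225, 199.688261608719, 0.0, 0.0, 1.0], 'distortion': [-0.04234493441500729, 0.0, 0.0, 0.0, 0.0], 'rvec': [2.0701059621139075, 1.2877308319746927, -0.5121357093180962], 'tvec': [-0.11699268291263391, -0.3079267294789018, 1.7605126774929825]}
rack [([401, 202, 67, 52], 0.69), ([315, 245, 107,
[... 416 characters left out ...]
], 0.43)]
top {'camera_matrix': [505.93690035832304, 0.0, 309.6465374015886, 0.0, 505.93690035832304, 200.5480494170841, 0.0, 0.0, 1.0], 'distortion': [-0.018321227092983967, 0.0, 0.0, 0.0, 0.0], 'rvec': [2.1344922310143697, -2.150271558673641, 0.18074331159355747], 'tvec': [-0.11195021791274991, 0.5135465535256852, 1.232105311333834]}
rack [([330, 170, 123, 69], 0.71)]
tray [([197, 180, 61, 85], 0.65), ([186, 100, 29, 31], 0.3)]
stand_1 [([291, 170, 22, 50], 0.85), ([384, 325, 52, 48], 0.85), ([332, 250, 56, 41], 0.75), ([327, 170, 25, 55], 0.73), ([372, 169, 28, 59], 0.72)]
head_1 [([393, 328, 21, 23], 0.6), ([333, 248, 13, 12], 0.51), ([292, 164, 14, 15], 0.5), ([332, 162, 13, 10], 0.48)]
```

View pics/top0.png

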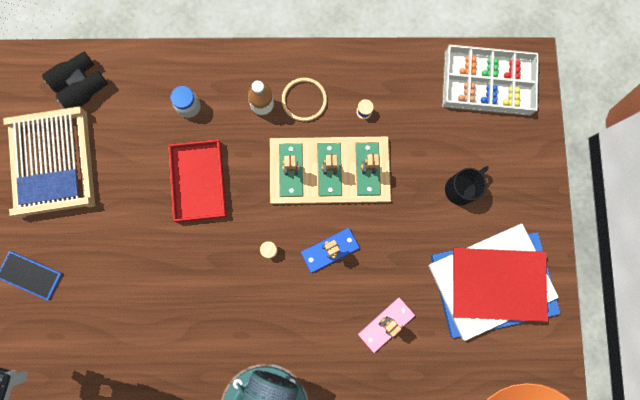

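View pics/scene0.png

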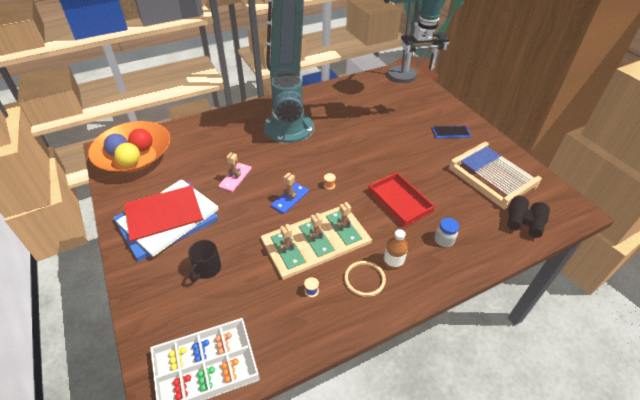

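The top view shows the rack at about (330,170) with three green-footed stands, at (291,170), (330,170) and (369,168). The blue stand at (331,250) and the pink one at (386,325) are look-alikes outside the rack, so they don't fit. The red tray is at (198,181). The scene view agrees: rack (317,240), tray (401,199). Next I'll fit the poses.

```bash
cat > h.py <<'E'
import numpy as np, cv2
from scipy.optimize import minimize
from bench import robot
def cam(n):
    p=robot.camera_params(n); return [np.array(p[k],float) for k in("rvec","tvec","camera_matrix","distortion")]
def proj(P,n): return cv2.projectPoints(np.array(P,float).reshape(-1,1,3),*cam(n))[0].reshape(-1,2)
def unproj(uv,z,n):
    r,t,K,d=cam(n); R=cv2.Rodrigues(r)[0]
    q=cv2.undistortPoints(np.array([[uv]],float),K,d).ravel(); v=R.T@np.r_[q,1]; c=-R.T@t
    return c+v*(z-c[2])/v[2]
def T(pose,P):
    x,y,a=pose; c,s=np.cos(a),np.sin(a); P=np.array(P,float)
    return np.c_[x+c*P[:,0]-s*P[:,1], y+s*P[:,0]+c*P[:,1], P[:,2]]
def box(lx,ly,z0,z1): return [(sx*lx/2,sy*ly/2,z) for sx in(-1,1) for sy in(-1,1) for z in(z0,z1)]
E
cat > fit.py <<'E'
from h import *
def hullmask(mask,seed):
    m=cv2.morphologyEx(mask.astype(np.uint8),cv2.MORPH_OPEN,np.ones((3,3)))
    _,l=cv2.connectedComponents(m); 
    pts=np.argwhere(l==l[seed[1],seed[0]])[:,::-1].astype(np.int32)
    return cv2.convexHull(pts).reshape(-1,2)
def draw(h):
    m=np.zeros((1600,2560),np.uint8); cv2.fillConvexPoly(m,np.round((h+.5)*4).astype(np.int32),1); return m
ims={n:cv2.imread(f"pics/{n}0.png") for n in("top","scene")}
def fit(size,h,masks,p0):
    def cost(p):
        c=0
        for n,m in masks.items():
            q=cv2.convexHull(proj(T(p,box(*size,0,h)),n).astype(np.float32)-.0).reshape(-1,2)
            d=draw(q); c+=1-(d&m).sum()/(d|m).sum()
        return c
    r=minimize(cost,p0,method="Nelder-Mead",options=dict(initial_simplex=np.array(p0)+np.array([[0,0,0],[.01,0,0],[0,.01,0],[0,0,.08]]),xatol=1e-4,fatol=1e-4))
    return r.x.round(4),round(r.fun,3)
mt={};mr={}
for n,st,sr in(("top",(198,181),(311,170)),("scene",(401,199),(300,246))):
    hsv=cv2.cvtColor(ims[n],cv2.COLOR_BGR2HSV); H,S,V=cv2.split(hsv)
    red=((H<8)|(H>172))&(S>170)&(V>90); mt[n]=draw(hullmask(red,st))
    if n=="top":
        wood=((H>12)&(H<32)&(V>150)&(S<150))|((H>60)&(H<95)&(S>70)); mr[n]=draw(hullmask(cv2.morphologyEx(wood.astype(np.uint8),cv2.MORPH_CLOSE,np.ones((5,5))),sr))
p0=unproj((198,181),.0,"top"); r0=unproj((330,170),0,"top")
for nn in (["top"],["scene"],["top","scene"]): print("tray",nn,fit((.202,.132),.032,{n:mt[n] for n in nn},[p0[0],p0[1],0]))
print("rack",fit((.172,.310),.016,mr,[r0[0],r0[1],0]))
for t,uv,z in(("blue",(331,250),0),("spooln",(269,250),.042),("mug",(466,186),.085),("bottle",(260,88),.14),("hoop",(304,99),.012),("jar",(183,97),.075),("spoolf",(365,107),.042)): print(t,unproj(uv,z,"top").round(3))
E
python3 fit.py
```

```text
tray ['top'] (array([0.5715, 0.1745, 0.09  ]), np.float64(0.039))
tray ['scene'] (array([0.5667, 0.1779, 0.081 ]), np.float64(0.096))
tray ['top', 'scene'] (array([0.571 , 0.1757, 0.0835]), np.float64(0.145))
rack (array([ 0.6008, -0.1674,  0.0101]), np.float64(0.011))
blue [ 0.391 -0.17   0.   ]
spooln [ 0.389 -0.014  0.042]
mug [ 0.539 -0.499  0.085]
bottle [0.772 0.003 0.14 ]
hoop [ 0.792 -0.103  0.012]
jar [0.775 0.203 0.075]
spoolf [ 0.758 -0.262  0.042]
```

Run:
```python
from h import *
im=cv2.imread("pics/top0.png")[110:230,150:410]; im=cv2.resize(im,None,fx=3,fy=3,interpolation=cv2.INTER_CUBIC)
def rect(pose,lx,ly,z,c,off=(0,0)):
    P=[(off[0]+sx*lx/2,off[1]+sy*ly/2,z) for sx,sy in((-1,-1),(-1,1),(1,1),(1,-1))]
    q=(proj(T(pose,P),"top")-[150,110]+.5)*3
    cv2.polylines(im,[q.round().astype(np.int32)],True,c,1)
R=(.6008,-.1674,.0101)
rect(R,.172,.31,.016,(255,0,255))
for y in(-.1,0,.1): rect(R,.14,.06,.02,(255,255,0),(0,y)); rect(R,.028,.028,.118,(0,0,255),(0,y))
t=(.5712,.1752,.087)
rect(t,.202,.132,.032,(255,255,0)); rect(t,.19,.12,.006,(255,255,255))
cv2.imwrite("pics/ov.png",im)
```

```text
(no output)
```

View pics/ov.png

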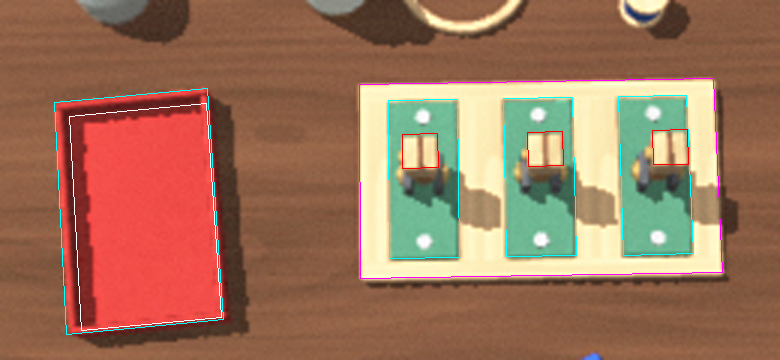

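Emit:
servo_tool:
  plan:
    - [-1,-1,0,0,0,0.839,94]
    - [-1,-1,0,0,0,0.839,94]
    - [-1,-1,0,0,0,0.839,94]
    - [-1,-1,0,0,0,0.839,94]
    - [-1,-1,0,0,0,0.839,94]
    - [-1,-1,0,0,0,0.839,94]
    - [-1,-1,0,0,0,0.839,94]
    - [-1,-1,0,0,0,0.839,94]
    - [-1,-1,0,0,0,0.839,94]
    - [-1,-1,0,0,0,0.839,94]
    - [-1,-1,0,0,0,0.839,94]

```text
time: 1.42
tool_pos: [0.2053, 0.4127, 0.1992]
ee_rot: [3.141, -0.0, 1.575]
wrist_force: [-0.7, 0.3, 0.2]
width: 0.0943
finger_force: 0.0
```

The overlay matches the rack, the three green stands and the tray, and the look-alikes lie outside the rack. I'll move above the left stand's head.

Emit:
servo_tool:
  plan:
    - [-0.96,0.793,0,0,0,0,44]
    - [-0.96,0.793,0,0,0,0,44]
    - [-0.96,0.793,0,0,0,0,44]
    - [-0.96,0.793,0,0,0,0,44]

```text
time: 1.75
tool_pos: [0.2895, 0.313, 0.1993]
ee_rot: [3.139, 0.003, 1.572]
wrist_force: [-0.3, 0.7, 0.0]
width: 0.0703
finger_force: 0.0
```

Emit:
servo_tool:
  plan:
    - [-0.96,0.793,0,0,0,0,44]
    - [-0.96,0.793,0,0,0,0,44]
    - [-0.96,0.793,0,0,0,0,44]
    - [-0.96,0.793,0,0,0,0,44]

```text
time: 2.08
tool_pos: [0.3695, 0.2175, 0.1991]
ee_rot: [3.139, 0.003, 1.572]
wrist_force: [0.6, 1.0, -0.3]
width: 0.0453
finger_force: 0.0
```

Emit:
servo_tool:
  plan:
    - [-0.96,0.793,0,0,0,0,44]
    - [-0.96,0.793,0,0,0,0,44]
    - [-0.96,0.793,0,0,0,0,44]
    - [-0.96,0.793,0,0,0,0,44]

```text
time: 2.42
tool_pos: [0.4493, 0.1228, 0.1986]
ee_rot: [3.14, 0.003, 1.573]
wrist_force: [-0.4, 0.0, 0.1]
width: 0.0441
finger_force: 0.0
```

Emit:
servo_tool:
  plan:
    - [-0.96,0.793,0,0,0,0,44]
    - [-0.96,0.793,0,0,0,0,44]
    - [-0.96,0.793,0,0,0,0,44]
    - [-0.96,0.793,0,0,0,0,44]

```text
time: 2.75
tool_pos: [0.5293, 0.0279, 0.1977]
ee_rot: [-3.142, 0.002, 1.575]
wrist_force: [-0.1, -0.4, 0.7]
width: 0.0443
finger_force: 0.0
```

Emit:
servo_tool:
  plan:
    - [-0.96,0.793,0,0,0,0,44]
    - [-0.96,0.793,0,0,0,0,44]
    - [-0.96,0.793,0,0,0,0,44]
    - [-0.96,0.793,0,0,0,0,44]
    - [-0.96,0.793,0,0,0,0,44]
    - [-0.96,0.793,0,0,0,0,44]

```text
time: 3.25
tool_pos: [0.6062, -0.0617, 0.1987]
ee_rot: [-3.14, -0.001, 1.581]
wrist_force: [0.4, 0.5, 0.0]
width: 0.0443
finger_force: 0.0
```

Run:
```python
from h import *
import scipy.spatial.transform as st
o=robot.get_obs(); im=robot.snapshot("wrist"); 
print(o["tool_pos"].round(4),o["ee_rot"].round(4),o["wrist_force"].round(2),o["width"])
p=robot.camera_params("wrist"); print(np.array(p["tool_from_camera"]).round(4))
M=np.eye(4); M[:3,:3]=st.Rotation.from_euler("xyz",o["ee_rot"]).as_matrix(); M[:3,3]=o["tool_pos"]
C=np.linalg.inv(M@np.array(p["tool_from_camera"])); b=np.ascontiguousarray(im[:,:,::-1])
R=(.6008,-.1674,.0101)
for y in(-.1,0,.1):
    for z,s in((.118,.014),(.088,.014)):
        P=T(R,[(a*s,y+c*s,z) for a,c in((-1,-1),(-1,1),(1,1),(1,-1))]); Q=(C[:3,:3]@P.T).T+C[:3,3]
        if Q[:,2].min()<.02: continue
        q=cv2.projectPoints(Q,np.zeros(3),np.zeros(3),np.array(p["camera_matrix"]),np.array(p["distortion"]))[0].reshape(-1,2)
        cv2.polylines(b,[q.round().astype(np.int32)],True,(255,0,255),1)
cv2.imwrite("pics/w1.png",b)
```

```text
[ 0.6062 -0.0617  0.1987] [-3.1405e+00 -1.2000e-03  1.5814e+00] [0.44 0.52 0.  ] 0.044290637763575544
[[-6.000e-04 -9.592e-01 -2.828e-01  8.190e-02]
 [ 1.000e+00 -7.000e-04  4.000e-04  5.000e-04]
 [-6.000e-04 -2.828e-01  9.592e-01 -1.853e-01]
 [ 0.000e+00  0.000e+00  0.000e+00  1.000e+00]]
```

View pics/w1.png

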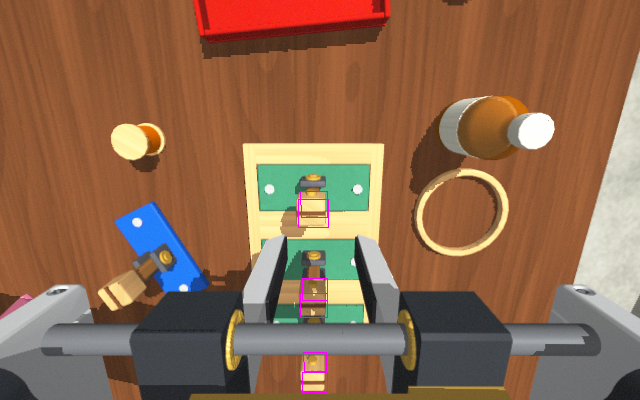

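The wrist view shows all three heads at columns 300-325, near rows 205, 300 and 370, and each lies within the predicted boxes. Next I'll lower the open fingers around the left head.

Emit:
servo_tool:
  plan:
    - [-0.057,-0.044,0,0,0,0,44]
    - [-0.057,-0.044,0.2,0,0,0,44]
    - [-0.057,-0.044,0.45,0,0,0,44]
    - [-0.057,-0.044,0.7,0,0,0,44]
    - [-0.057,-0.044,0.95,0,0,0,44]
    - [-0.057,-0.044,0.95,0,0,0,44]
    - [-0.057,-0.044,0.95,0,0,0,44]
    - [-0.057,-0.044,0.95,0,0,0,44]

```text
time: 3.97
tool_pos: [0.6028, -0.0686, 0.1063]
ee_rot: [3.139, 0.0, 1.582]
wrist_force: [1.1, -0.6, 0.3]
width: 0.0439
finger_force: 0.0
```

Emit:
servo_tool:
  plan:
    - [0,0.02,0,0,0,0,44]
    - [0,0.04,0,0,0,0,44]
    - [0,0.05,0,0,0,0,44]
    - [0,0.05,0,0,0,0,44]

```text
time: 4.3
tool_pos: [0.606, -0.0691, 0.1065]
ee_rot: [-3.139, 0.001, 1.581]
wrist_force: [-6.7, -0.1, 5.3]
width: 0.0438
finger_force: 3.5
```

Run:
```python
from bench import robot
o=robot.get_obs()
for k in("tool_pos","ee_rot","wrist_force","wrist_torque","joint_torque"): print(k,o[k].round(4))
```

```text
tool_pos [ 0.606  -0.0691  0.1065]
ee_rot [-3.1392e+00  5.0000e-04  1.5808e+00]
wrist_force [-6.7287 -0.0741  5.3241]
wrist_torque [-0.0611  1.5897 -0.0685]
joint_torque [ 3.81600e-01 -3.70684e+01 -2.99330e+01  5.07800e-01 -2.44180e+00
 -2.30000e-03]
```

6.7 N after a very small move means this post is firm, and that's more force than I wanted. I'm backing off straight away.

Emit:
servo_tool:
  plan:
    - [0,-0.05,0,0,0,0,44]
    - [0,-0.05,0,0,0,0,44]
    - [0,-0.05,0,0,0,0,44]

```text
time: 4.55
tool_pos: [0.603, -0.069, 0.1049]
ee_rot: [3.139, 0.0, 1.581]
wrist_force: [-0.2, -0.5, 0.1]
width: 0.0442
finger_force: 0.0
```

Run:
```python
from h import *
o=robot.get_obs(); print(o["tool_pos"].round(4),o["wrist_force"].round(2),o["wrist_torque"].round(3))
a=robot.snapshot("scene")[:,:,::-1][195:280,255:380]; b=cv2.imread("pics/scene0.png")[195:280,255:380]
cv2.imwrite("pics/cmp.png",cv2.resize(np.vstack([np.ascontiguousarray(a),b]),None,fx=3.5,fy=3.5,interpolation=cv2.INTER_CUBIC))
```

```text
[ 0.603  -0.069   0.1049] [-0.2  -0.47  0.11] [-0.072  0.123 -0.053]
```

View pics/cmp.png

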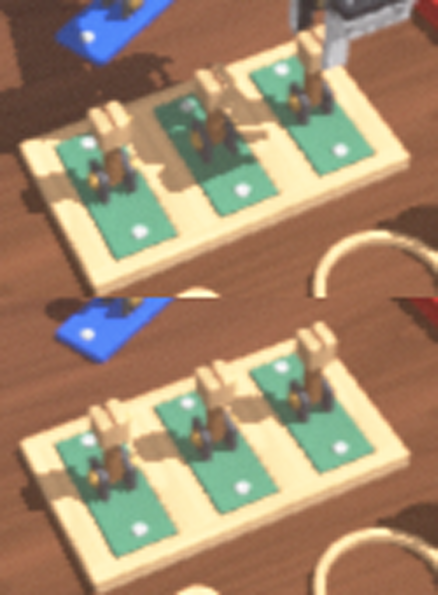

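Compared with the first picture (bottom), all three stands (heads at about (110,120), (210,85) and (312,45) in the crop) are still seated, so nothing was disturbed. The left stand is firm. I'll slide the straddling fingers along the rack to the middle stand, re-centred by 3 mm.

Emit:
servo_tool:
  plan:
    - [0,-0.03,0,0,0,0,44]
    - [-0.25,-0.03,0,0,0,0,44]
    - [-0.5,-0.03,0,0,0,0,44]
    - [-0.75,-0.03,0,0,0,0,44]
    - [-1,-0.03,0,0,0,0,44]
    - [-1,-0.03,0,0,0,0,44]
    - [-1,-0.03,0,0,0,0,44]
    - [-1,-0.03,0,0,0,0,44]

```text
time: 5.27
tool_pos: [0.6002, -0.1684, 0.1038]
ee_rot: [-3.141, -0.001, 1.581]
wrist_force: [0.6, 0.3, -0.7]
width: 0.0443
finger_force: 0.0
```

Emit:
servo_tool:
  plan:
    - [0,0.02,0,0,0,0,44]
    - [0,0.04,0,0,0,0,44]
    - [0,0.05,0,0,0,0,44]
    - [0,0.05,0,0,0,0,44]

```text
time: 5.6
tool_pos: [0.6057, -0.1681, 0.1041]
ee_rot: [3.141, -0.0, 1.582]
wrist_force: [-0.1, 1.0, -0.5]
width: 0.044
finger_force: 0.0
```

Emit:
servo_tool:
  plan:
    - [0,0.01,0,0,0,0,44]
    - [0,0.01,0,0,0,0,44]
    - [0,0.01,0,0,0,0,44]

```text
time: 5.85
tool_pos: [0.6063, -0.1687, 0.104]
ee_rot: [-3.142, -0.0, 1.581]
wrist_force: [0.2, 0.9, -0.2]
width: 0.0439
finger_force: 0.0
```

Emit:
servo_tool:
  plan:
    - [0,0.01,0,0,0,0,44]
    - [0,0.01,0,0,0,0,44]
    - [0,0.01,0,0,0,0,44]

```text
time: 6.1
tool_pos: [0.6073, -0.1689, 0.104]
ee_rot: [3.142, -0.0, 1.581]
wrist_force: [0.4, -0.1, -0.3]
width: 0.0441
finger_force: 0.0
```

Emit:
servo_tool:
  plan:
    - [0,0.01,0,0,0,0,44]
    - [0,0.01,0,0,0,0,44]
    - [0,0.01,0,0,0,0,44]

```text
time: 6.35
tool_pos: [0.6083, -0.1689, 0.104]
ee_rot: [3.141, -0.0, 1.581]
wrist_force: [-0.4, 0.1, 0.6]
width: 0.0443
finger_force: 0.0
```

Emit:
servo_tool:
  plan:
    - [0,0.007,0,0,0,0,44]
    - [0,0.007,0,0,0,0,44]
    - [0,0.007,0,0,0,0,44]

```text
time: 6.6
tool_pos: [0.609, -0.1689, 0.1041]
ee_rot: [3.141, -0.0, 1.581]
wrist_force: [0.4, 0.2, -0.9]
width: 0.0444
finger_force: 0.0
```

Emit:
servo_tool:
  plan:
    - [0,0.01,0,0,0,0,44]
    - [0,0.01,0,0,0,0,44]
    - [0,0.01,0,0,0,0,44]

```text
time: 6.85
tool_pos: [0.61, -0.1688, 0.104]
ee_rot: [3.141, -0.0, 1.581]
wrist_force: [0.5, 0.7, -0.6]
width: 0.0438
finger_force: 0.0
```

Emit:
servo_tool:
  plan:
    - [0,0.007,0,0,0,0,44]
    - [0,0.007,0,0,0,0,44]
    - [0,0.007,0,0,0,0,44]

```text
time: 7.1
tool_pos: [0.6107, -0.1688, 0.1041]
ee_rot: [3.141, -0.0, 1.581]
wrist_force: [0.3, 0.0, -0.5]
width: 0.0439
finger_force: 0.0
```

Emit:
servo_tool:
  plan:
    - [0,0.01,0,0,0,0,44]
    - [0,0.01,0,0,0,0,44]
    - [0,0.01,0,0,0,0,44]

```text
time: 7.35
tool_pos: [0.6118, -0.1689, 0.1041]
ee_rot: [3.141, -0.0, 1.581]
wrist_force: [0.2, -0.1, 0.6]
width: 0.044
finger_force: 0.0
```

Emit:
servo_tool:
  plan:
    - [0,0.007,0,0,0,0,44]
    - [0,0.007,0,0,0,0,44]
    - [0,0.007,0,0,0,0,44]

```text
time: 7.6
tool_pos: [0.6124, -0.1688, 0.1041]
ee_rot: [3.141, -0.0, 1.581]
wrist_force: [-0.0, 1.1, -0.0]
width: 0.044
finger_force: 0.0
```

Emit:
servo_tool:
  plan:
    - [0,0.007,0,0,0,0,44]
    - [0,0.015,0,0,0,0,44]
    - [0,0.015,0,0,0,0,44]

```text
time: 7.85
tool_pos: [0.614, -0.1688, 0.1041]
ee_rot: [3.141, -0.0, 1.581]
wrist_force: [-0.2, 0.7, 1.0]
width: 0.0443
finger_force: 0.0
```

Run:
```python
from h import *
a=np.ascontiguousarray(robot.snapshot("wrist")[:,:,::-1][200:400,220:420])
b=np.ascontiguousarray(robot.snapshot("scene")[:,:,::-1][195:275,255:375])
cv2.imwrite("pics/c2.png",np.hstack([cv2.resize(a,(400,400)),cv2.resize(b,(400,267)) if 0 else cv2.copyMakeBorder(cv2.resize(b,(400,267)),0,133,0,0,0)]))
```

```text
(no output)
```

View pics/c2.png

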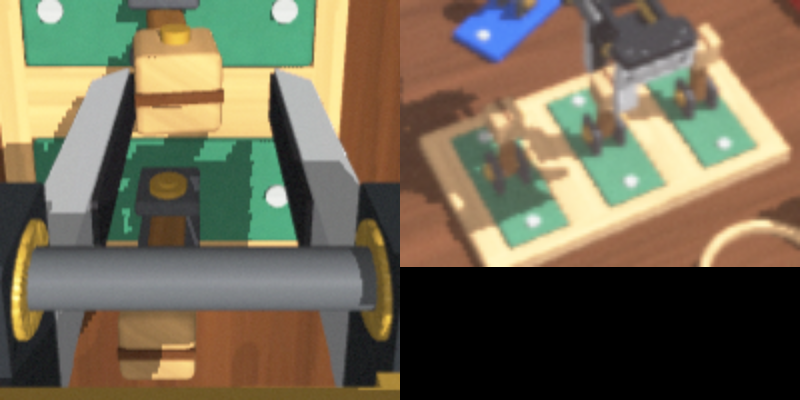

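In the wrist crop the head between the fingers is at (180,80) and touches the left finger. It sits about 19 px (about 6 mm) right of where its pivot at (165,0) would put an upright head. The untouched stand shows pivot (168,185) and head (157,345). So the middle post is swinging with almost no force: it is the loose one. I'll continue to the far stop.

Emit:
servo_tool:
  plan:
    - [0,0.015,0,0,0,0,44]
    - [0,0.03,0,0,0,0,44]
    - [0,0.045,0,0,0,0,44]
    - [0,0.06,0,0,0,0,44]
    - [0,0.06,0,0,0,0,44]
    - [0,0.06,0,0,0,0,44]

```text
time: 8.45
tool_pos: [0.62, -0.1687, 0.1039]
ee_rot: [3.142, -0.0, 1.581]
wrist_force: [0.4, 0.1, 0.6]
width: 0.0439
finger_force: 0.0
```

Emit:
servo_tool:
  plan:
    - [0,0.01,0,0,0,0,44]
    - [0,0.01,0,0,0,0,44]
    - [0,0.01,0,0,0,0,44]

```text
time: 8.7
tool_pos: [0.6209, -0.1687, 0.104]
ee_rot: [3.142, -0.0, 1.581]
wrist_force: [-0.6, 0.0, 0.3]
width: 0.0444
finger_force: 0.0
```

Emit:
servo_tool:
  plan:
    - [0,0.007,0,0,0,0,44]
    - [0,0.007,0,0,0,0,44]
    - [0,0.007,0,0,0,0,44]

```text
time: 8.95
tool_pos: [0.6216, -0.1687, 0.1041]
ee_rot: [3.142, -0.0, 1.581]
wrist_force: [-0.3, -0.7, 0.1]
width: 0.0437
finger_force: 0.0
```

Emit:
servo_tool:
  plan:
    - [0,0.007,0,0,0,0,44]
    - [0,0.007,0,0,0,0,44]
    - [0,0.007,0,0,0,0,44]

```text
time: 9.2
tool_pos: [0.6223, -0.1687, 0.1041]
ee_rot: [3.141, -0.0, 1.581]
wrist_force: [-0.1, 0.2, -0.1]
width: 0.0441
finger_force: 0.0
```

Emit:
servo_tool:
  plan:
    - [0,0.007,0,0,0,0,44]
    - [0,0.007,0,0,0,0,44]
    - [0,0.007,0,0,0,0,44]

```text
time: 9.45
tool_pos: [0.6231, -0.1687, 0.1041]
ee_rot: [3.141, -0.0, 1.581]
wrist_force: [-0.6, -0.1, -0.0]
width: 0.044
finger_force: 0.0
```

Emit:
servo_tool:
  plan:
    - [0,0.007,0,0,0,0,44]
    - [0,0.007,0,0,0,0,44]
    - [0,0.007,0,0,0,0,44]

```text
time: 9.7
tool_pos: [0.6237, -0.1687, 0.1041]
ee_rot: [3.141, -0.0, 1.581]
wrist_force: [0.4, -0.0, -0.3]
width: 0.0442
finger_force: 0.0
```

Emit:
servo_tool:
  plan:
    - [0,0.007,0,0,0,0,44]
    - [0,0.007,0,0,0,0,44]
    - [0,0.007,0,0,0,0,44]

```text
time: 9.95
tool_pos: [0.6242, -0.1687, 0.104]
ee_rot: [-3.141, -0.0, 1.581]
wrist_force: [-1.8, -0.1, 0.2]
width: 0.044
finger_force: 0.4
```

Emit:
servo_tool:
  plan:
    - [0,0.005,0,0,0,0,44]
    - [0,0.005,0,0,0,0,44]
    - [0,0.005,0,0,0,0,44]

```text
time: 10.2
tool_pos: [0.6243, -0.1687, 0.104]
ee_rot: [-3.14, -0.0, 1.581]
wrist_force: [-1.9, -0.2, -0.2]
width: 0.044
finger_force: 1.3
```

Emit:
servo_tool:
  plan:
    - [0,0.003,0,0,0,0,44]
    - [0,0.003,0,0,0,0,44]
    - [0,0.003,0,0,0,0,44]

```text
time: 10.45
tool_pos: [0.6245, -0.1687, 0.1039]
ee_rot: [-3.14, -0.0, 1.581]
wrist_force: [-4.5, -0.4, 1.2]
width: 0.044
finger_force: 2.2
```

Emit:
servo_tool:
  plan:
    - [0,-0.03,0,0,0,0,44]
    - [0,-0.06,0,0,0,0,44]
    - [0,-0.09,0,0,0,0,44]
    - [0,-0.12,0,0,0,0,44]
    - [0,-0.15,0,0,0,0,44]
    - [0,-0.18,0,0,0,0,44]
    - [0,-0.21,0,0,0,0,44]
    - [0,-0.24,0,0,0,0,44]
    - [0,-0.26,0,0,0,0,44]
    - [0,-0.28,0,0,0,0,44]
    - [0,-0.3,0,0,0,0,44]
    - [0,-0.3,0,0,0,0,44]

```text
time: 11.45
tool_pos: [0.5948, -0.169, 0.1041]
ee_rot: [-3.141, -0.0, 1.581]
wrist_force: [-0.0, -0.2, -0.5]
width: 0.0438
finger_force: 0.0
```

Emit:
servo_tool:
  plan:
    - [0,-0.02,0,0,0,0,44]
    - [0,-0.04,0,0,0,0,44]
    - [0,-0.05,0,0,0,0,44]
    - [0,-0.05,0,0,0,0,44]
    - [0,-0.05,0,0,0,0,44]

```text
time: 11.87
tool_pos: [0.59, -0.169, 0.104]
ee_rot: [-3.141, -0.0, 1.581]
wrist_force: [0.1, -0.2, 0.1]
width: 0.0441
finger_force: 0.0
```

Emit:
servo_tool:
  plan:
    - [0,-0.01,0,0,0,0,44]
    - [0,-0.02,0,0,0,0,44]
    - [0,-0.02,0,0,0,0,44]

```text
time: 12.12
tool_pos: [0.5881, -0.1691, 0.1041]
ee_rot: [-3.142, -0.0, 1.581]
wrist_force: [-0.1, 0.5, -0.1]
width: 0.044
finger_force: 0.0
```

Emit:
servo_tool:
  plan:
    - [0,-0.01,0,0,0,0,44]
    - [0,-0.01,0,0,0,0,44]
    - [0,-0.01,0,0,0,0,44]

```text
time: 12.37
tool_pos: [0.5871, -0.1691, 0.1041]
ee_rot: [-3.142, -0.0, 1.581]
wrist_force: [0.4, -0.2, -0.4]
width: 0.0437
finger_force: 0.0
```

Emit:
servo_tool:
  plan:
    - [0,-0.008,0,0,0,0,44]
    - [0,-0.008,0,0,0,0,44]
    - [0,-0.008,0,0,0,0,44]

```text
time: 12.62
tool_pos: [0.5863, -0.1691, 0.1041]
ee_rot: [-3.142, -0.0, 1.581]
wrist_force: [0.4, 0.0, -0.3]
width: 0.0441
finger_force: 0.0
```

Emit:
servo_tool:
  plan:
    - [0,-0.008,0,0,0,0,44]
    - [0,-0.008,0,0,0,0,44]
    - [0,-0.008,0,0,0,0,44]

```text
time: 12.87
tool_pos: [0.5855, -0.1691, 0.1041]
ee_rot: [-3.142, -0.0, 1.581]
wrist_force: [-0.5, -0.3, 1.1]
width: 0.044
finger_force: 0.0
```

Emit:
servo_tool:
  plan:
    - [0,-0.006,0,0,0,0,44]
    - [0,-0.006,0,0,0,0,44]
    - [0,-0.006,0,0,0,0,44]

```text
time: 13.12
tool_pos: [0.5849, -0.1691, 0.1041]
ee_rot: [3.142, -0.0, 1.581]
wrist_force: [-1.0, -0.3, 0.3]
width: 0.0438
finger_force: 0.0
```

Emit:
servo_tool:
  plan:
    - [0,-0.007,0,0,0,0,44]
    - [0,-0.007,0,0,0,0,44]
    - [0,-0.007,0,0,0,0,44]

```text
time: 13.37
tool_pos: [0.5842, -0.1691, 0.1041]
ee_rot: [-3.142, -0.0, 1.581]
wrist_force: [0.2, -0.2, -0.0]
width: 0.0441
finger_force: 0.0
```

Emit:
servo_tool:
  plan:
    - [0,-0.005,0,0,0,0,44]
    - [0,-0.005,0,0,0,0,44]
    - [0,-0.005,0,0,0,0,44]

```text
time: 13.62
tool_pos: [0.5837, -0.1691, 0.104]
ee_rot: [-3.141, -0.0, 1.581]
wrist_force: [0.2, 1.0, 0.1]
width: 0.0438
finger_force: 0.1
```

Emit:
servo_tool:
  plan:
    - [0,-0.007,0,0,0,0,44]
    - [0,-0.007,0,0,0,0,44]
    - [0,-0.007,0,0,0,0,44]

```text
time: 13.87
tool_pos: [0.583, -0.1691, 0.104]
ee_rot: [-3.142, -0.0, 1.581]
wrist_force: [0.1, 0.4, -0.3]
width: 0.0438
finger_force: 0.0
```

Emit:
servo_tool:
  plan:
    - [0,-0.007,0,0,0,0,44]
    - [0,-0.007,0,0,0,0,44]
    - [0,-0.007,0,0,0,0,44]

```text
time: 14.12
tool_pos: [0.5823, -0.1691, 0.104]
ee_rot: [-3.142, -0.0, 1.581]
wrist_force: [-1.1, 0.7, -0.1]
width: 0.044
finger_force: 0.0
```

Emit:
servo_tool:
  plan:
    - [0,-0.007,0,0,0,0,44]
    - [0,-0.007,0,0,0,0,44]
    - [0,-0.007,0,0,0,0,44]

```text
time: 14.37
tool_pos: [0.5816, -0.1691, 0.1041]
ee_rot: [-3.142, -0.0, 1.581]
wrist_force: [-0.6, -0.3, -0.1]
width: 0.0439
finger_force: 0.0
```

Emit:
servo_tool:
  plan:
    - [0,-0.007,0,0,0,0,44]
    - [0,-0.007,0,0,0,0,44]
    - [0,-0.007,0,0,0,0,44]

```text
time: 14.62
tool_pos: [0.5809, -0.1691, 0.1041]
ee_rot: [-3.142, -0.0, 1.581]
wrist_force: [-0.2, -0.1, 0.5]
width: 0.0442
finger_force: 0.0
```

Emit:
servo_tool:
  plan:
    - [0,-0.005,0,0,0,0,44]
    - [0,-0.005,0,0,0,0,44]
    - [0,-0.005,0,0,0,0,44]

```text
time: 14.87
tool_pos: [0.5804, -0.1691, 0.104]
ee_rot: [-3.142, -0.0, 1.581]
wrist_force: [0.8, 1.5, 0.2]
width: 0.044
finger_force: 0.0
```

Emit:
servo_tool:
  plan:
    - [0,-0.007,0,0,0,0,44]
    - [0,-0.007,0,0,0,0,44]
    - [0,-0.007,0,0,0,0,44]

```text
time: 15.12
tool_pos: [0.5797, -0.1692, 0.1041]
ee_rot: [-3.142, -0.0, 1.581]
wrist_force: [0.0, -0.1, -0.4]
width: 0.0437
finger_force: 0.0
```

Emit:
servo_tool:
  plan:
    - [0,-0.006,0,0,0,0,44]
    - [0,-0.006,0,0,0,0,44]
    - [0,-0.006,0,0,0,0,44]

```text
time: 15.37
tool_pos: [0.5791, -0.1692, 0.1041]
ee_rot: [-3.142, -0.0, 1.581]
wrist_force: [0.6, -0.1, 0.5]
width: 0.0435
finger_force: 0.0
```

Emit:
servo_tool:
  plan:
    - [0,-0.007,0,0,0,0,44]
    - [0,-0.007,0,0,0,0,44]
    - [0,-0.007,0,0,0,0,44]

```text
time: 15.62
tool_pos: [0.5784, -0.1692, 0.1041]
ee_rot: [-3.142, -0.0, 1.581]
wrist_force: [0.5, 0.6, 0.0]
width: 0.0441
finger_force: 0.0
```

Emit:
servo_tool:
  plan:
    - [0,-0.006,0,0,0,0,44]
    - [0,-0.006,0,0,0,0,44]
    - [0,-0.006,0,0,0,0,44]

```text
time: 15.87
tool_pos: [0.5778, -0.1692, 0.1041]
ee_rot: [-3.142, -0.0, 1.581]
wrist_force: [-0.0, -0.0, -0.7]
width: 0.0444
finger_force: 0.0
```

Emit:
servo_tool:
  plan:
    - [0,-0.007,0,0,0,0,44]
    - [0,-0.007,0,0,0,0,44]
    - [0,-0.007,0,0,0,0,44]

```text
time: 16.12
tool_pos: [0.5771, -0.1692, 0.1041]
ee_rot: [-3.142, -0.0, 1.581]
wrist_force: [-0.3, -0.3, 0.3]
width: 0.0439
finger_force: 0.0
```

Emit:
servo_tool:
  plan:
    - [0,-0.006,0,0,0,0,44]
    - [0,-0.006,0,0,0,0,44]
    - [0,-0.006,0,0,0,0,44]

```text
time: 16.37
tool_pos: [0.5765, -0.1692, 0.1041]
ee_rot: [-3.142, -0.0, 1.581]
wrist_force: [-1.0, 0.3, -0.8]
width: 0.0438
finger_force: 0.0
```

Emit:
servo_tool:
  plan:
    - [0,-0.006,0,0,0,0,44]
    - [0,-0.006,0,0,0,0,44]
    - [0,-0.006,0,0,0,0,44]

```text
time: 16.62
tool_pos: [0.5759, -0.1692, 0.104]
ee_rot: [-3.142, -0.0, 1.581]
wrist_force: [0.4, 0.4, 0.2]
width: 0.044
finger_force: 0.0
```

Emit:
servo_tool:
  plan:
    - [0,-0.005,0,0,0,0,44]
    - [0,-0.005,0,0,0,0,44]
    - [0,-0.005,0,0,0,0,44]

```text
time: 16.87
tool_pos: [0.5754, -0.1692, 0.104]
ee_rot: [-3.142, -0.0, 1.581]
wrist_force: [0.7, 0.5, 0.6]
width: 0.0444
finger_force: 0.0
```

Emit:
servo_tool:
  plan:
    - [0,-0.006,0,0,0,0,44]
    - [0,-0.006,0,0,0,0,44]
    - [0,-0.006,0,0,0,0,44]

```text
time: 17.12
tool_pos: [0.5748, -0.1692, 0.104]
ee_rot: [-3.142, -0.0, 1.581]
wrist_force: [0.6, 0.2, 0.6]
width: 0.0442
finger_force: 0.0
```

Emit:
servo_tool:
  plan:
    - [0,-0.005,0,0,0,0,44]
    - [0,-0.005,0,0,0,0,44]
    - [0,-0.005,0,0,0,0,44]

```text
time: 17.37
tool_pos: [0.5743, -0.1692, 0.1041]
ee_rot: [3.142, -0.0, 1.581]
wrist_force: [-0.4, 0.1, 0.5]
width: 0.0439
finger_force: 0.0
```

Run:
```python
from h import *
a=np.ascontiguousarray(robot.snapshot("wrist")[:,:,::-1][200:400,220:420])
b=np.ascontiguousarray(robot.snapshot("scene")[:,:,::-1][195:275,255:375])
cv2.imwrite("pics/c3.png",np.hstack([cv2.resize(a,(400,400)),cv2.copyMakeBorder(cv2.resize(b,(400,267)),0,133,0,0,0)]))
```

```text
(no output)
```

View pics/c3.png

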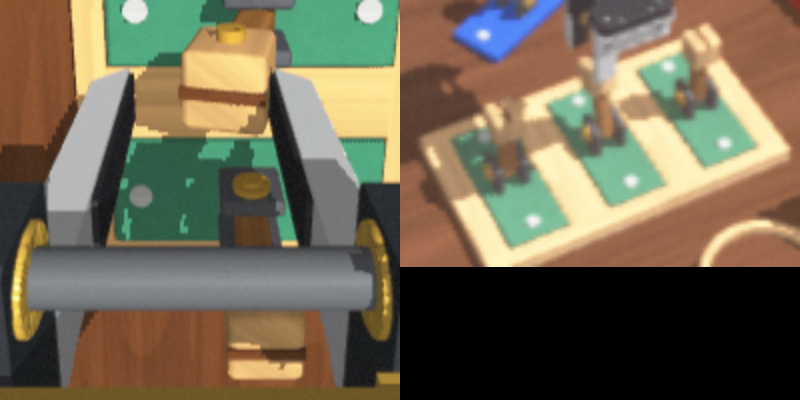

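The crop shows the head at (228,80), against the right finger and leaning back from its pivot at (258,0) by about 12 mm of an expected 16 mm. The stop isn't reached yet, so I'll continue.

Emit:
servo_tool:
  plan:
    - [0,-0.007,0,0,0,0,44]
    - [0,-0.015,0,0,0,0,44]
    - [0,-0.015,0,0,0,0,44]

```text
time: 17.72
tool_pos: [0.5727, -0.1692, 0.1041]
ee_rot: [-3.142, -0.0, 1.581]
wrist_force: [0.9, -0.0, 0.3]
width: 0.0439
finger_force: 0.0
```

Emit:
servo_tool:
  plan:
    - [0,-0.006,0,0,0,0,44]
    - [0,-0.006,0,0,0,0,44]
    - [0,-0.006,0,0,0,0,44]

```text
time: 17.97
tool_pos: [0.5722, -0.1692, 0.1041]
ee_rot: [-3.142, -0.0, 1.581]
wrist_force: [0.6, 0.5, -0.4]
width: 0.0441
finger_force: 0.0
```

Emit:
servo_tool:
  plan:
    - [0,-0.007,0,0,0,0,44]
    - [0,-0.007,0,0,0,0,44]
    - [0,-0.007,0,0,0,0,44]

```text
time: 18.22
tool_pos: [0.5716, -0.1692, 0.1041]
ee_rot: [3.141, -0.0, 1.581]
wrist_force: [0.7, -0.2, -0.8]
width: 0.0443
finger_force: 0.1
```

Emit:
servo_tool:
  plan:
    - [0,-0.006,0,0,0,0,44]
    - [0,-0.006,0,0,0,0,44]
    - [0,-0.006,0,0,0,0,44]

```text
time: 18.47
tool_pos: [0.5714, -0.1693, 0.1041]
ee_rot: [3.14, -0.0, 1.581]
wrist_force: [1.9, -1.2, 0.0]
width: 0.0448
finger_force: 0.9
```

Rising force with no further advance: that is the near stop. I'll give it one last small nudge.

Emit:
servo_tool:
  plan:
    - [0,-0.005,0,0,0,0,44]
    - [0,-0.005,0,0,0,0,44]
    - [0,-0.005,0,0,0,0,44]

```text
time: 18.72
tool_pos: [0.5712, -0.1693, 0.1042]
ee_rot: [3.14, 0.0, 1.581]
wrist_force: [4.0, -1.1, -1.6]
width: 0.0443
finger_force: 1.8
```

Both stops have been felt. Their midpoint puts the upright head centre at x ≈ 0.598. I'll re-centre, close gently and lift.

Emit:
servo_tool:
  plan:
    - [0,0.03,0,0,0,0,44]
    - [0,0.06,0,0,0,0,44]
    - [0,0.09,0,0,0,0,44]
    - [0,0.12,0,0,0,0,44]
    - [0,0.15,0,0,0,0,44]
    - [0,0.18,0,0,0,0,44]
    - [0,0.21,0,0,0,0,44]
    - [0,0.24,0.02,0,0,0,44]
    - [0,0.273,0.03,0,0,0,42]
    - [0,0.273,0.03,0,0,0,40]
    - [0,0.273,0.03,0,0,0,38]
    - [0,0.273,0.03,0,0,0,36]

```text
time: 19.72
tool_pos: [0.5977, -0.1689, 0.1009]
ee_rot: [-3.141, -0.0, 1.581]
wrist_force: [-0.6, 0.2, -0.1]
width: 0.0364
finger_force: 0.1
```

Emit:
servo_tool:
  plan:
    - [0,0,0,0,0,0,34]
    - [0,0,0,0,0,0,32]
    - [0,0,0,0,0,0,30]
    - [0,0,0,0,0,0,29]
    - [0,0,0,0,0,0,28]
    - [0,0,0,0,0,0,26]
    - [0,0,0,0,0,0,20]
    - [0,0,0,0,0,0,20]
    - [0,0,0,0,0,0,20]

```text
time: 20.47
tool_pos: [0.5978, -0.169, 0.1012]
ee_rot: [3.141, 0.0, 1.581]
wrist_force: [0.8, 0.5, 0.2]
width: 0.0275
finger_force: 30.0
```

Emit:
servo_tool:
  plan:
    - [0,0,-0.05,0,0,0,20]
    - [0,0,-0.1,0,0,0,20]
    - [0,0,-0.15,0,0,0,20]
    - [0,0,-0.2,0,0,0,20]
    - [0,0,-0.3,0,0,0,20]
    - [0,0,-0.45,0,0,0,20]
    - [0,0,-0.6,0,0,0,20]
    - [0,0,-0.75,0,0,0,20]
    - [0,0,-0.85,0,0,0,20]
    - [0,0,-0.85,0,0,0,20]
    - [0,0,-0.85,0,0,0,20]

```text
time: 21.38
tool_pos: [0.5982, -0.1692, 0.187]
ee_rot: [3.14, 0.001, 1.581]
wrist_force: [-0.8, 0.2, -9.2]
width: 0.0275
finger_force: 30.0
```

Run:
```python
from h import *
o=robot.get_obs(); print(o["tool_pos"].round(4),o["ee_rot"].round(4),o["wrist_force"].round(2),o["width"])
im=np.ascontiguousarray(robot.snapshot("scene")[:,:,::-1][140:290,230:450])
t=(.5685,.1755,.087)
q=proj(T(t,[(a*.07,b*.03,.006) for a,b in((-1,-1),(-1,1),(1,1),(1,-1))]),"scene")-[230,140]
cv2.polylines(im,[q.round().astype(np.int32)],True,(255,255,0),1)
cv2.imwrite("pics/c4.png",cv2.resize(im,None,fx=3.5,fy=3.5,interpolation=cv2.INTER_CUBIC))
```

```text
[ 0.5982 -0.1692  0.187 ] [3.1398e+00 7.0000e-04 1.5809e+00] [-0.81  0.24 -9.23] 0.02750102325202442
```

View pics/c4.png

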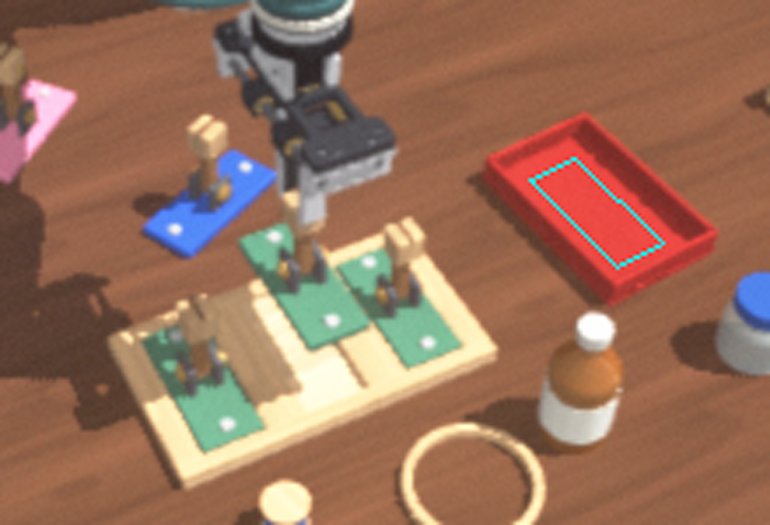

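The stand is hanging level and its two neighbours are seated. The neighbour's head top (z 0.118) is above the held foot (z about 0.094), so I'll raise further before crossing to the tray.

Emit:
servo_tool:
  plan:
    - [0,0,-0.15,0,0,0,20]
    - [0,0,-0.3,0,0,0,20]
    - [0,0,-0.45,0,0,0,20]
    - [0,0,-0.5,0,0,0,20]
    - [0,0,-0.5,0,0,0,20]

```text
time: 21.85
tool_pos: [0.5983, -0.1692, 0.2369]
ee_rot: [3.14, 0.001, 1.581]
wrist_force: [-0.1, -0.2, -8.1]
width: 0.0273
finger_force: 30.0
```

Emit:
servo_tool:
  plan:
    - [0.1,-0.01,0,0,0,0,20]
    - [0.25,-0.02,0,0,0,0,20]
    - [0.45,-0.035,0,0,0,0,20]
    - [0.65,-0.05,0,0,0,0,20]
    - [0.8625,-0.0655,0,0,0,0,20]

```text
time: 22.27
tool_pos: [0.5892, -0.0804, 0.2342]
ee_rot: [-3.138, -0.002, 1.581]
wrist_force: [0.5, -1.2, -8.5]
width: 0.0276
finger_force: 30.0
```

Emit:
servo_tool:
  plan:
    - [0.2,-0.015,0,0,0,0,20]
    - [0.42,-0.03,0,0,0,0,20]
    - [0.64,-0.05,0,0,0,0,20]
    - [0.8625,-0.0655,0,0,0,0,20]

```text
time: 22.6
tool_pos: [0.5813, 0.0062, 0.2344]
ee_rot: [-3.138, -0.001, 1.582]
wrist_force: [0.7, 0.2, -8.7]
width: 0.0278
finger_force: 30.0
```

Emit:
servo_tool:
  plan:
    - [0.2,-0.015,0,0,0,0,20]
    - [0.42,-0.03,0,0,0,0,20]
    - [0.64,-0.05,0,0,0,0,20]
    - [0.8625,-0.0655,0,0,0,0,20]

```text
time: 22.93
tool_pos: [0.5737, 0.0922, 0.2345]
ee_rot: [-3.138, -0.001, 1.582]
wrist_force: [-0.4, -0.4, -7.3]
width: 0.0277
finger_force: 30.0
```

Emit:
servo_tool:
  plan:
    - [0.2,-0.015,0,0,0,-0.01,20]
    - [0.4,-0.03,0,0,0,-0.02,20]
    - [0.6,-0.045,0,0,0,-0.03,20]
    - [0.75,-0.06,0,0,0,-0.04,20]
    - [0.84,-0.0655,0,0,0,-0.049,20]
    - [0.8625,-0.0655,0,0,0,-0.049,20]
    - [0.8625,-0.0655,0,0,0,-0.049,20]
    - [0.8625,-0.0655,0,0,0,-0.049,20]
    - [0.8625,-0.0655,0,0,0,-0.049,20]

```text
time: 23.68
tool_pos: [0.5681, 0.1748, 0.2359]
ee_rot: [-3.141, 0.001, 1.657]
wrist_force: [-0.3, -0.0, -7.9]
width: 0.0277
finger_force: 30.0
```

Emit:
servo_tool:
  plan:
    - [0,0,0.15,0,0,0,20]
    - [0,0,0.35,0,0,0,20]
    - [0,0,0.55,0,0,0,20]
    - [0,0,0.75,0,0,0,20]
    - [0,0,0.9,0,0,0,20]
    - [0,0,0.98,0,0,0,20]
    - [0,0,1,0,0,0,20]
    - [0,0,1,0,0,0,20]

```text
time: 24.35
tool_pos: [0.568, 0.1751, 0.1358]
ee_rot: [-3.141, 0.0, 1.657]
wrist_force: [-0.9, 1.0, -7.2]
width: 0.0275
finger_force: 30.0
```

Run:
```python
from h import *
o=robot.get_obs(); print(o["tool_pos"].round(4),o["wrist_force"].round(2),o["wrist_torque"].round(3))
a=np.ascontiguousarray(robot.snapshot("scene")[:,:,::-1][130:240,340:460])
b=np.ascontiguousarray(robot.snapshot("top")[:,:,::-1][110:230,130:250])
cv2.imwrite("pics/c5.png",np.hstack([cv2.resize(a,(400,400)),cv2.resize(b,(400,400))]))
```

```text
[0.568  0.1751 0.1358] [-0.86  0.98 -7.21] [-0.092  0.035 -0.036]
```

View pics/c5.png

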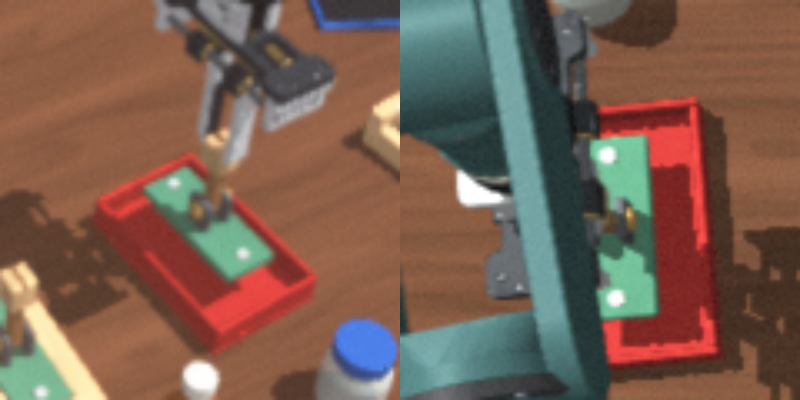

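The held foot is level and over the tray interior in both views: (210,225) in the left crop, (625,225) in the right one. I'll lower it slowly.

Emit:
servo_tool:
  plan:
    - [0,0,0.08,0,0,0,20]
    - [0,0,0.16,0,0,0,20]
    - [0,0,0.24,0,0,0,20]
    - [0,0,0.3,0,0,0,20]
    - [0,0,0.33,0,0,0,20]
    - [0,0,0.345,0,0,0,20]
    - [0,0,0.345,0,0,0,20]
    - [0,0,0.345,0,0,0,20]

```text
time: 25.12
tool_pos: [0.5683, 0.1758, 0.1017]
ee_rot: [3.141, -0.0, 1.658]
wrist_force: [1.4, 0.0, -9.3]
width: 0.0276
finger_force: 30.0
```

Emit:
servo_tool:
  plan:
    - [0,0,0.005,0,0,0,20]
    - [0,0,0.01,0,0,0,20]
    - [0,0,0.01,0,0,0,20]
    - [0,0,0.01,0,0,0,20]

```text
time: 25.45
tool_pos: [0.5682, 0.1758, 0.1008]
ee_rot: [3.141, -0.0, 1.658]
wrist_force: [-0.1, -0.1, -7.8]
width: 0.0277
finger_force: 30.0
```

Emit:
servo_tool:
  plan:
    - [0,0,0.005,0,0,0,20]
    - [0,0,0.01,0,0,0,20]
    - [0,0,0.01,0,0,0,20]
    - [0,0,0.01,0,0,0,20]

```text
time: 25.78
tool_pos: [0.5681, 0.1757, 0.0996]
ee_rot: [3.142, -0.0, 1.658]
wrist_force: [-0.4, -0.5, -8.3]
width: 0.0275
finger_force: 30.0
```

Emit:
servo_tool:
  plan:
    - [0,0,0.005,0,0,0,20]
    - [0,0,0.005,0,0,0,20]
    - [0,0,0.005,0,0,0,20]

```text
time: 26.03
tool_pos: [0.5681, 0.1756, 0.0994]
ee_rot: [3.141, 0.0, 1.658]
wrist_force: [-1.3, -0.6, -5.6]
width: 0.0276
finger_force: 30.0
```

Emit:
servo_tool:
  plan:
    - [0,0,0.005,0,0,0,20]
    - [0,0,0.005,0,0,0,20]
    - [0,0,0.005,0,0,0,20]

```text
time: 26.28
tool_pos: [0.5682, 0.1755, 0.0994]
ee_rot: [3.141, 0.0, 1.658]
wrist_force: [-1.7, -1.6, -2.2]
width: 0.0277
finger_force: 30.0
```

Emit:
servo_tool:
  plan:
    - [0,0,0.004,0,0,0,20]
    - [0,0,0.004,0,0,0,20]
    - [0,0,0.004,0,0,0,20]

```text
time: 26.53
tool_pos: [0.5683, 0.1754, 0.0993]
ee_rot: [3.141, 0.0, 1.658]
wrist_force: [-2.4, -2.1, 1.6]
width: 0.0275
finger_force: 30.0
```

The weight is on the tray floor. I'll open evenly, then rise straight up and clear.

Emit:
servo_tool:
  plan:
    - [0,0,0,0,0,0,30]
    - [0,0,0,0,0,0,34]
    - [0,0,0,0,0,0,40]
    - [0,0,0,0,0,0,46]
    - [0,0,0,0,0,0,50]
    - [0,0,0,0,0,0,50]
    - [0,0,0,0,0,0,50]

```text
time: 27.12
tool_pos: [0.5682, 0.1759, 0.0982]
ee_rot: [3.141, -0.0, 1.658]
wrist_force: [-0.2, -1.2, -0.2]
width: 0.0504
finger_force: 0.0
```

Emit:
servo_tool:
  plan:
    - [0,0,-0.05,0,0,0,50]
    - [0,0,-0.15,0,0,0,50]
    - [0,0,-0.35,0,0,0,50]
    - [0,0,-0.6,0,0,0,50]
    - [0,0,-0.85,0,0,0,50]
    - [0,0,-1,0,0,0,50]
    - [0,0,-1,0,0,0,50]
    - [0,0,-1,0,0,0,50]

```text
time: 27.78
tool_pos: [0.5688, 0.1759, 0.2]
ee_rot: [3.138, -0.0, 1.658]
wrist_force: [0.5, -0.4, 0.5]
width: 0.0502
finger_force: 0.0
```

Emit:
servo_tool:
  plan:
    - [0,-0.3,-0.2,0,0,0,50]
    - [0,-0.6,-0.2,0,0,0,50]
    - [0,-0.9,-0.2,0,0,0,50]
    - [0,-1,-0.2,0,0,0,50]
    - [0,-1,-0.2,0,0,0,50]
    - [0,-1,-0.2,0,0,0,50]

```text
time: 28.28
tool_pos: [0.4685, 0.167, 0.2174]
ee_rot: [-3.141, 0.0, 1.658]
wrist_force: [0.5, 0.4, -0.3]
width: 0.0501
finger_force: 0.0
```

Run:
```python
from h import *
o=robot.get_obs(); print(o["time"],o["tool_pos"].round(4),o["wrist_force"].round(2))
a=np.ascontiguousarray(robot.snapshot("scene")[:,:,::-1][130:290,230:450])
cv2.imwrite("pics/c6.png",cv2.resize(a,None,fx=3.5,fy=3.5,interpolation=cv2.INTER_CUBIC))
```

```text
28.2833 [0.4685 0.167  0.2174] [ 0.5   0.44 -0.3 ]
```

View pics/c6.png

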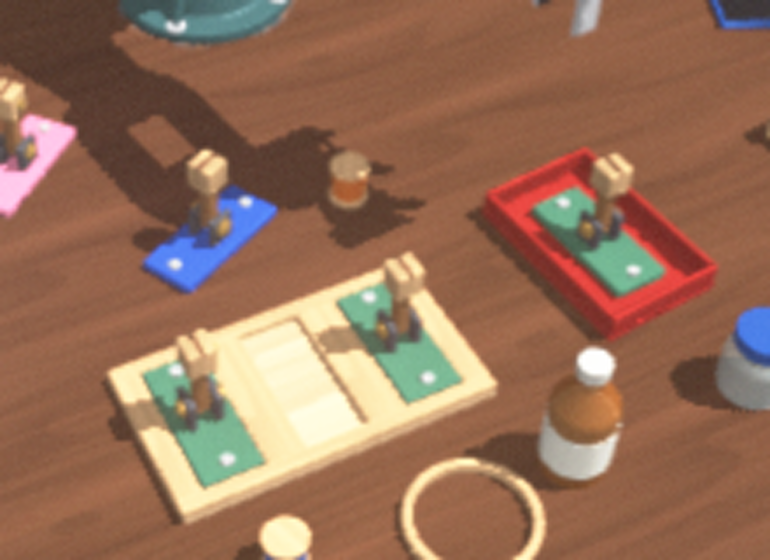

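The stand is upright and flat in the tray at (600,240). The firm stands at (200,410) and (400,330) are seated, and nothing else has moved.

```bash
python3 -c "
from bench import robot
print(robot.close_job())"
```

```text
the job is handed in; nothing more can be done
None
```

The middle stand was the loose one: I felt it to both stops in the rack, then set it upright and flat in the red tray with the two firm stands still in their pockets; the left stand briefly took 6.7 N (over the 5 N guideline) but stayed seated, and I did not push the right one.

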